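# Release the glue-up clamp

## Task

The glue on the wooden case held in the bench clamp has set: press the release key on the sliding jaw fully down with the fingertips, then push the jaw back along its bar, away from the case, until it stands against the end stop. Leave the case lying where it is and the other things undisturbed; nothing is to be gripped or lifted, and the jaw must not be forced before it is released.

Things in the scene. Friction and masses are not known exactly. Their poses are not given: they have to be found in the camera images.
- clamp: Wooden bench clamp fixed to the table; its place and yaw vary. Plank 330 (x) x 130 (y) x 10 mm, a toothed steel bar 24 mm wide along its middle. Origin: centre of the plank's underside, on the table. +x runs along the bar from the low fixed jaw (x -160 to -128 mm, 56 mm high) to the steel end stop (x 130 to 148 mm, 80 mm wide, 50 mm high); z up. The sliding jaw stands between them.
- jaw (a joint): Travel of the sliding jaw along the clamp's +x, in m: 0 closed on the case (starts at 0 to 0.002), 0.100 against the end stop. Locked by the ratchet (about 3 mm play) while the key is up; once released it slides with about 3 N of friction plus 10 N per m/s and stays where it is left.
- release (a joint): Travel of the release key in m, downwards: 0 up (locked), 0.009 fully down against a hard stop; the jaw is free from about 0.0075. About 3.5 N moves it all the way (no spring); it stays down when let go.
- release_top (a point): Centre of the top of the release key: ribbed dark steel key, 36 x 36 mm, in the middle of the sliding jaw's top; its top is 96 mm above the table when up and 87 mm when down, 2 mm proud of the jaw's top. Moves with jaw and key; axes parallel to the clamp's.
- jaw_face (a point): Middle of the upper part of the sliding jaw's flat upright face on the case side, 70 mm above the table. The jaw is a light wooden block 90 (x) x 100 (y) mm, too wide to pinch, its top 85 mm above the table. The face is 100 mm wide, bare from 51 mm (the case's top) to 83 mm above the table. Pushing here along the clamp's +x, with the fingers above the case, drives the jaw back.
- end_stop (a point): Middle of the end stop's face that the sliding jaw's back comes against, 30 mm above the table.
- case: Flat wooden case 66 x 166 x 25 mm (0.16 to 0.28 kg), loose, lying across the bar between the jaws, its top 51 mm above the table. Origin: centre of its underside. To stay where it is.
- eraser: Bystander: small two-tone eraser, 21 x 46 x 12 mm, on the table behind the end stop. Origin: centre of its underside, as for all bystanders.
- paint_tube: Bystander: paint tube lying on the thin board right of the clamp, 36 x 127 x 23 mm.
- charcoal: Bystander: black charcoal stick lying beside the clamp, 8 x 70 x 8 mm.
- tape_roll: Bystander: roll of masking tape lying flat on the board, 96 mm across, 25 mm high.
- scraper: Bystander: scraper with a wooden handle, lying, 34 x 160 x 22 mm.

How it is judged:
By the outcome, as a careful person would: the job done as asked, in the order asked, and still so for the second after the job is handed in, with the robot touching nothing.
It also fails if it takes over 32 s, if anything falls off the work surface, if the arm or the gripper's body presses on something with over 40 N, if the wrist force passes 120 N, or if a joint passes its speed limit or range.

## Robot

A 7-joint arm with a two-finger parallel gripper is mounted at the origin on a cart in front of the work surface, level with it; the furniture and walls round the work are solid. World frame = base frame: x ahead of the robot, y to its left, z up, the work surface at z = 0. Lengths are in mm, angles in rad, forces in N, time in s.
With the tool pointing down it reaches from about 425 to 825 mm from the base axis. Payload 3.6 kg.
Tool frame: the origin (TCP) lies between the finger pads; the fingertips stand r.finger_overhang ahead of it and the grasp point (between the pads) lies 8 mm behind it (r.finger_overhang is the distance from the TCP to the fingertips, in mm); y points along the fingers, z is the direction in which the jaws open and shut, and the axes are right-handed (so a half turn about y gives the same grasp; the last joint's range is limited). The gripper opens to 93 mm and grips with 3 to 60 N. Pads are 15 mm wide; open, the fingers measure 128 mm over their backs; the gripper's body (75 mm by 188 mm) begins 65 mm behind the grasp point.
Start: joints at [1.143, 0.615, -0.013, 1.423, 0.008, 1.103, -0.04], TCP at [254.207, -598.198, 229.64] pointing down, gripper open.
Joint ranges: [-3.12, 3.12], [-0.3, 2.06], [-1.34, 1.32], [0.26, 2.42], [-1.36, 4.5], [0.01, 1.98], [-2.84, 2.84]. Speed limits (rad/s): [2.79, 2.79, 3.14, 3.14, 3.14, 3.14, 3.14].

## Interface

Orientations are given as a unit quaternion [w, x, y, z].
In Python, from workcell import r gives the robot as it stands.
- The arm moves only by the tool move_arm, never from a script. Its argument "targets" is a list of rows, each an object of numbers: "x", "y", "z": the shift along the tool's x, y, z in mm; "roll": the turn about the tool's y in rad. A call has 1 to 10 rows; each row is the pose to reach, as a shift and turn from the pose commanded when the call began, along the tool's axes at that moment; what a row does not reach only later rows make up. A row lasts 1/12 s, in which the tool goes at most 41.7 mm and 7.16 degrees, less where a joint would pass 70% of its speed; a pose out of reach is approached as far as the arm can. A call with a gripper value outside its range is refused whole. "hand" is the opening, from 0 (shut) to 1 (fully open), set as the call begins (left out, the last holds). The fingers move at their own pace and stop on an object; the grip force is fixed at half the most. Time passes only in rows, so rows that repeat a pose let the fingers close. It gives the time, the measured TCP pose, the force and the opening at its end, in the units of the state.
- r.read_state(): the state, without advancing time (a new reading comes with each control period).
- r.read_camera(name): name is "scene" or "side" or "wrist"; returns the picture (400x640x3 uint8, red, green, blue); there is no depth.
- r.get_calibration(name): a dict with "intrinsics" (3x3 intrinsics, pixels), "T" (4x4, takes a point from camera to world coordinates). Camera axes: x right, y down, z forward; pixel columns grow to the right and rows downward; lengths in mm; the calibration is good to about 2 mm. A picture is of the moment at which its call begins: read the wrist's pose just before it. get_calibration takes no time and is no camera call; for the wrist camera it gives the pose at the moment of the call.
- r.sign_off(): hands the job in, once; it reports no verdict.
The state is a dict: "t": time; "joint_pos": joint angles; "dq": joint speeds; "effort": joint torques, N m; "tcp_pos": TCP position; "eef_rot": TCP orientation; "ft_force": force on the tool from outside, world axes, zero at the start; "wrist_torque": the same for the moment, N m; "opening": opening from 0.0 (shut) to 1.0 (fully open).
Only numpy, scipy, OpenCV 4.12 (cv2) and the standard library are available. Lean on these libraries where they do the work, as an engineer would, in place of code of your own. Each camera call takes 0.05 s, during which the arm holds its last target.

## Working session

There is one attempt and no reset: what is moved stays moved. The work goes in short steps, Python scripts to look and compute and a tool call to move; the robot and the scene stay as the last step left them, time stands still between calls to the robot, and variables do not carry over. Pictures are saved under pics/ and viewed, and the job is handed in when it is done.

Besides the shell and the picture viewer there is one more tool, called after ">>>" as name([rows], argument=value, ...), one row to a line, values as JSON. move_arm: Moves the arm, as the interface text tells. Its arguments: {"type":"object","properties":{"targets":{"type":"array","items":{"type":"object","properties":{"x":{"type":"number"},"y":{"type":"number"},"z":{"type":"number"},"roll":{"type":"number"}}}},"hand":{"type":"number"}},"required":["targets"]}

```bash
mkdir -p pics; ls; python3 - <<'E'
from workcell import r
import cv2
print(r.read_state(), r.finger_overhang)
for n in ["scene","side"]:
    im=r.read_camera(n); cv2.imwrite(f"pics/{n}0.png",im[:,:,::-1])
    print(n,r.get_calibration(n))
E
```

```text
pics
{'t': 0.0, 'joint_pos': array([ 1.14246812,  0.61588004, -0.01260012,  1.42484068,  0.00812814,
        1.10338318, -0.04040062]), 'dq': array([ 3.34071954e-04,  1.25392649e-03, -2.25426738e-04, -1.01575460e-03,
        9.81966134e-05,  1.14427549e-03,  1.19498337e-04]), 'effort': array([-1.08497035e-03, -4.58929002e+01,  2.08909730e-01, -1.65743154e+01,
       -6.10868633e-02,  2.03030632e-02,  2.10488511e-04]), 'tcp_pos': array([ 253.92305333, -597.55260919,  228.52589411]), 'eef_rot': array([ 0.14093912, -0.14133336,  0.69372523, -0.6920306 ]), 'ft_force': array([ 0.01461441, -0.69472866, -0.16370096]), 'wrist_torque': array([-0.00381368, -0.01725834, -0.0002137 ]), 'opening': 1.0018973656487546} 11.0
scene {'intrinsics': array([[459.00250755,   0.        , 320.1847687 ],
       [  0.        , 459.00250755, 206.70728482],
       [  0.        ,   0.        ,   1.        ]]), 'T': array([[ 9.41434479e-01,  1.65929028e-01, -2.93545021e-01,
         9.14353282e+02],
       [ 3.37174808e-01, -4.53483749e-01,  8.25024628e-01,
        -1.09660577e+03],
       [ 3.77763798e-03, -8.75682618e-01, -4.82872326e-01,
         6.29892337e+02],
       [ 0.00000000e+00,  0.00000000e+00,  0.00000000e+00,
         1.00000000e+00]])}
side {'intrinsics': array([[383.26389987,   0.        , 310.65220387],
       [  0.        , 383.26389987, 205.06162274],
       [  0.        ,   0.        ,   1.        ]]), 'T': array([[ 9.99709818e-01,  9.35483653e-04,  2.40708263e-02,
         5.57322372e+02],
       [-2.02032655e-02, -5.11633455e-01,  8.58966260e-01,
        -1.12081966e+03],
       [ 1.31189889e-02, -8.59203313e-01, -5.11466088e-01,
         6.51135468e+02],
       [ 0.00000000e+00,  0.00000000e+00,  0.00000000e+00,
         1.00000000e+00]])}
```

View pics/scene0.png

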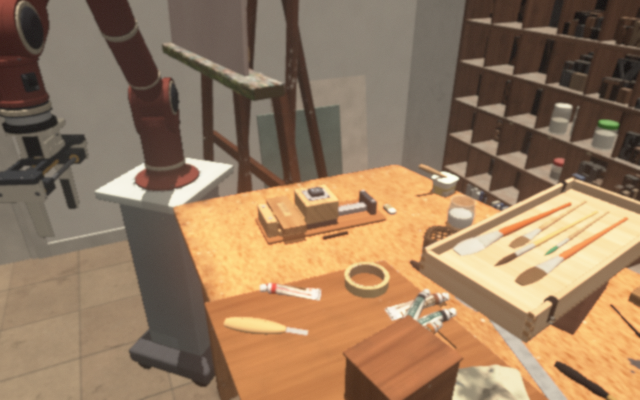

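View pics/side0.png

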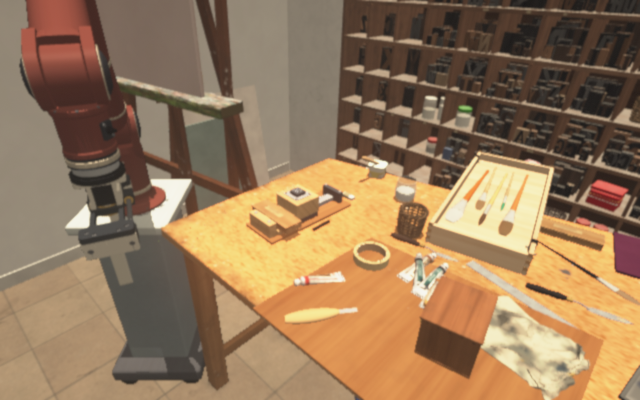

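```bash
python3 - <<'E'
import cv2
a=cv2.imread('pics/scene0.png')[170:250,245:405]
cv2.imwrite('pics/sc.png',cv2.resize(a,None,fx=5,fy=5,interpolation=cv2.INTER_CUBIC))
a=cv2.imread('pics/side0.png')[170:250,235:365]
cv2.imwrite('pics/sd.png',cv2.resize(a,None,fx=6,fy=6,interpolation=cv2.INTER_CUBIC))
E
```

```text
(no output)
```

View pics/sc.png

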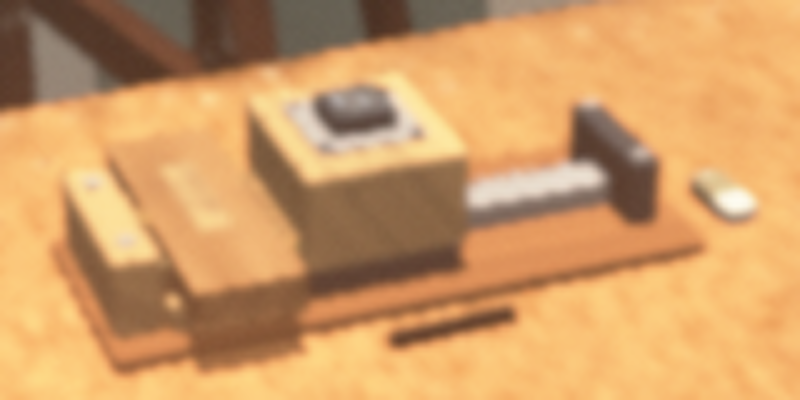

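View pics/sd.png

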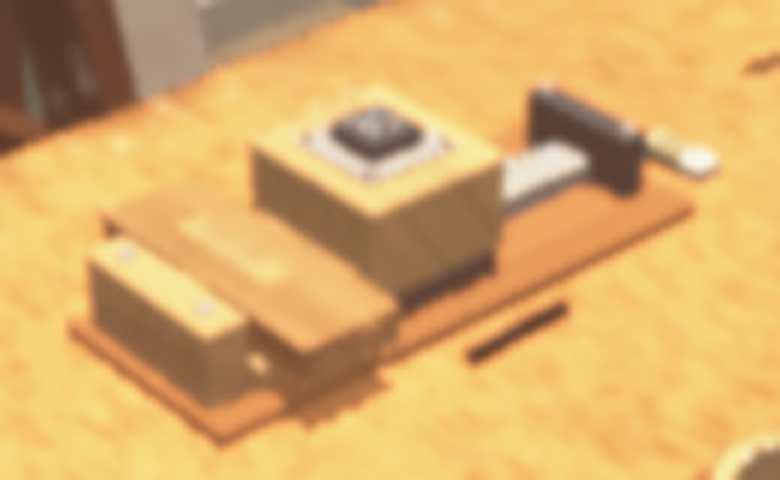

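```bash
cat > fit.py <<'E'
from workcell import r
import numpy as np
from scipy.optimize import least_squares
S=[((-165,-65,2),(118,366)),((165,-65,5),(705,243)),((-60,50,85),(250,98)),((-60,-50,85),(308,185)),((30,-50,85),(468,152)),((30,50,85),(405,75)),((148,-40,50),(655,155)),((130,40,50),(578,105)),((-15,0,95),(356,105))]
D=[((-165,-65,2),(222,440)),((165,-65,5),(693,212)),((-60,50,85),(252,148)),((-60,-50,85),(375,215)),((30,-50,85),(500,157)),((30,50,85),(375,88)),((-165,65,5),(70,328)),((-15,0,95),(376,130))]
def proj(n,P):
    c=r.get_calibration(n);T=c['T'];p=(P-T[:3,3])@T[:3,:3]
    q=p@c['intrinsics'].T;return q[:,:2]/q[:,2:]
data=[("scene",np.array([a for a,b in S],float),np.array([b for a,b in S])/5+[245-.4,170-.4]),("side",np.array([a for a,b in D],float),np.array([b for a,b in D])/6+[235-.4,170-.4])]
def W(p,m):
    c,s=np.cos(p[2]),np.sin(p[2]);return np.c_[p[0]+c*m[:,0]-s*m[:,1],p[1]+s*m[:,0]+c*m[:,1],m[:,2]]
def f(p,dd=data): return np.concatenate([(proj(n,W(p,m))-u).ravel() for n,m,u in dd])
if __name__=="__main__":
    for dd in (data,data[:1],data[1:]):
        s=least_squares(f,[550,-200,.3],x_scale=[100,100,.3],loss='soft_l1',args=(dd,));print(s.x,np.degrees(s.x[2]))
        print(np.round(f(s.x,dd).reshape(-1,2),1).tolist())
        print(W(s.x,np.array([[-15,0,96],[-60,0,70],[130,0,30.]])))
    s=r.read_state()
    from scipy.spatial.transform import Rotation as R
    q=s['eef_rot'];print(R.from_quat(np.r_[q[1:],q[0]]).as_matrix())
E
python3 fit.py
```

```text
[557.84275942 -92.91205202   0.71262942] 40.830657967072426
[[-0.8, 1.7], [0.7, 1.2], [-2.0, -1.1], [-1.1, -1.6], [0.4, -1.1], [-1.5, -1.8], [1.8, 1.0], [-1.7, -0.6], [-0.7, -0.7], [0.7, 2.0], [2.1, -0.1], [-0.6, -1.9], [0.1, -0.4], [2.0, -0.7], [1.4, -0.8], [-0.0, 0.3], [0.6, -0.5]]
[[ 546.49307972 -102.7194355    96.        ]
 [ 512.44404061 -132.14158594   70.        ]
 [ 656.20665016   -7.91472855   30.        ]]
[560.24599826 -94.15468502   0.71389192] 40.90299388039927
[[-0.1, 2.2], [1.5, 1.5], [-1.4, -0.8], [-0.3, -1.2], [1.2, -0.7], [-0.8, -1.5], [2.6, 1.3], [-1.0, -0.3], [-0.0, -0.3]]
[[ 548.90870942 -103.97638965   96.        ]
 [ 514.8968429  -133.44150353   70.        ]
 [ 658.50250153   -9.03324492   30.        ]]
[555.41369003 -93.98853208   0.7207097 ] 41.29362384742136
[[0.2, 2.4], [1.2, -0.1], [-1.4, -1.7], [-0.5, -0.2], [1.3, -0.6], [0.5, -0.7], [-0.8, 0.8], [-0.2, -0.3]]
[[ 544.14362637 -103.88730297   96.        ]
 [ 510.33343541 -133.58361565   70.        ]
 [ 653.08757504   -8.19918434   30.        ]]
[[-9.20329057e-01 -9.38538186e-04  3.91143894e-01]
 [-3.91145018e-01  2.10950406e-03 -9.20326640e-01]
 [ 3.86420611e-05 -9.99997335e-01 -2.30854242e-03]]
```

>>> move_arm([
  {"x": -25, "y": 0, "z": -18, "roll": -0.03},
  {"x": -50, "y": 0, "z": -36, "roll": -0.06},
  {"x": -75, "y": 0, "z": -54, "roll": -0.09},
  {"x": -100, "y": 0, "z": -72, "roll": -0.13},
  {"x": -125, "y": 0, "z": -91, "roll": -0.17},
  {"x": -150, "y": 0, "z": -110, "roll": -0.2},
  {"x": -175, "y": 0, "z": -128, "roll": -0.24},
  {"x": -200, "y": 0, "z": -146, "roll": -0.28},
  {"x": -225, "y": 0, "z": -164, "roll": -0.31},
  {"x": -250, "y": 0, "z": -183, "roll": -0.31},
], hand=0)

```text
t: 0.93
tcp_pos: [412.9, -330.6, 229.3]
eef_rot: [0.246, -0.247, 0.663, -0.662]
ft_force: [0.0, -0.5, -0.1]
opening: 0.335
```

```bash
cat > go.py <<'E'
from workcell import r
import numpy as np,sys
from scipy.spatial.transform import Rotation as R
def state():
    s=r.read_state();q=s['eef_rot'];M=R.from_quat(np.r_[q[1:],q[0]]).as_matrix()
    print('t',round(s['t'],2),'p',s['tcp_pos'].round(1),'f',s['ft_force'].round(1),'op',round(s['opening'],3));print(M.round(3).tolist(), 'xaz',np.degrees(np.arctan2(M[1,0],M[0,0])).round(2))
    return s,M
if __name__=="__main__":
    s,M=state()
    if len(sys.argv)>3:
        print('tool shift',(M.T@(np.array(sys.argv[1:4],float)-s['tcp_pos'])).round(1))
E
python3 go.py 546.5 -103 215
```

```text
t 0.93 p [ 412.9 -330.6  229.3] f [ 0.  -0.5 -0.1] op 0.335
[[-0.757, -0.001, 0.654], [-0.654, 0.0, -0.757], [0.0, -1.0, -0.001]] xaz -139.18
tool shift [-249.9   14.3  -84.9]
```

>>> move_arm([
  {"x": -27, "y": 0, "z": -9},
  {"x": -54, "y": 0, "z": -18},
  {"x": -81, "y": 0, "z": -27},
  {"x": -108, "y": 3, "z": -36},
  {"x": -135, "y": 6, "z": -46},
  {"x": -162, "y": 9, "z": -55},
  {"x": -190, "y": 12, "z": -65},
  {"x": -217, "y": 14, "z": -75},
  {"x": -240, "y": 14, "z": -82},
  {"x": -250, "y": 14, "z": -85},
])

```text
invalid input
```

```bash
python3 - <<'E'
from workcell import r
import cv2
from go import state
state()
c=r.get_calibration('wrist');im=r.read_camera('wrist');cv2.imwrite('pics/w1.png',im[:,:,::-1]);print(c['intrinsics'].tolist(),c['T'].tolist())
import pickle;pickle.dump(c,open('w1.pkl','wb'))
E
```

```text
t 0.93 p [ 412.9 -330.6  229.3] f [ 0.  -0.5 -0.1] op 0.335
[[-0.757, -0.001, 0.654], [-0.654, 0.0, -0.757], [0.0, -1.0, -0.001]] xaz -139.18
[[358.549701016832, 0.0, 317.72385108866075], [0.0, 358.549701016832, 201.39827184952995], [0.0, 0.0, 1.0]] [[0.6537886731990799, -0.7320311499133698, -0.1915483394683813, 465.9678863007452], [-0.756676931759439, -0.6327030298790169, -0.16470244966311529, -285.9381582216586], [-0.0006258911295001222, 0.25262080583043683, -0.9675651589024238, 385.0714179234782], [0.0, 0.0, 0.0, 1.0]]
```

View pics/w1.png

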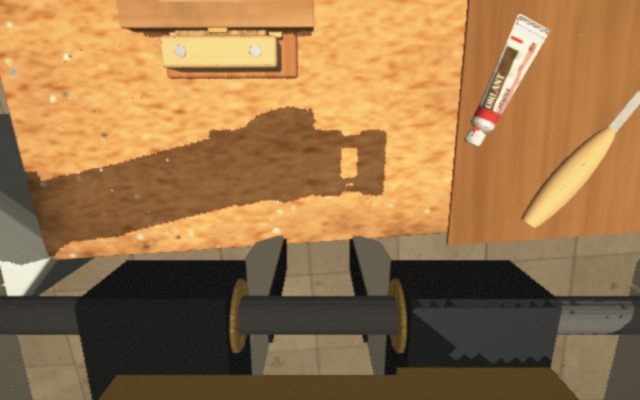

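>>> move_arm([
  {"x": -25, "y": 0, "z": -9, "roll": 0},
  {"x": -50, "y": 0, "z": -18, "roll": 0},
  {"x": -75, "y": 0, "z": -27, "roll": 0},
  {"x": -100, "y": 0, "z": -36, "roll": 0},
  {"x": -125, "y": 0, "z": -46, "roll": 0},
  {"x": -150, "y": 0, "z": -60, "roll": 0},
  {"x": -175, "y": 0, "z": -75, "roll": 0},
  {"x": -190, "y": 0, "z": -85, "roll": 0},
  {"x": -190, "y": 0, "z": -85, "roll": 0},
])

```text
t: 1.73
tcp_pos: [502.3, -137.9, 229.4]
eef_rot: [0.25, -0.249, 0.663, -0.661]
ft_force: [0.3, 0.3, 0.1]
opening: 0.004
```

```bash
python3 - <<'E'
from workcell import r
import cv2
from go import state
state()
c=r.get_calibration('wrist');im=r.read_camera('wrist');cv2.imwrite('pics/w2.png',im[:,:,::-1])
import pickle;pickle.dump(c,open('w2.pkl','wb'))
E
```

```text
t 1.73 p [ 502.3 -137.9  229.4] f [0.3 0.3 0.1] op 0.004
[[-0.751, 0.0, 0.66], [-0.66, 0.004, -0.751], [-0.003, -1.0, -0.003]] xaz -138.72
```

View pics/w2.png

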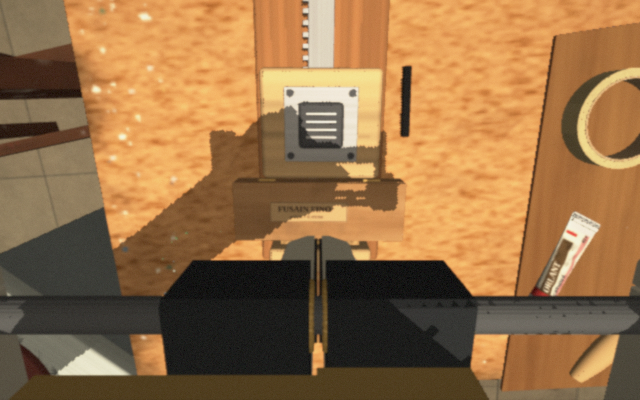

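```bash
python3 - <<'E'
import pickle,numpy as np
c=pickle.load(open('w2.pkl','rb'));T=c['T'];K=c['intrinsics']
def un(u,v,z):
    d=T[:3,:3]@np.linalg.solve(K,[u,v,1]);return T[:3,3]+d*(z-T[2,3])/d[2]
for n,u,v,z in [('key',321.5,124,96),('FL',261,68,85),('FR',383,68,85),('NR',385.5,179,85),('NL',262,179,85)]: print(n,un(u,v,z).round(1))
P=[un(*a,85) for a in [(261,68),(383,68),(385.5,179),(262,179)]]
print(np.mean(P,0), [np.linalg.norm(P[i]-P[i-1]).round(1) for i in range(4)])
for a,b in [(P[0],P[3]),(P[1],P[2])]: d=a-b; print(np.degrees(np.arctan2(d[1],d[0])))
E
python3 go.py 544.5 -104 150
```

```text
key [ 547.5 -102.6   96. ]
FL [548.2 -38.4  85. ]
FR [ 611.7 -110.8   85. ]
NR [ 548.9 -174.2   85. ]
NL [479.5 -95.2  85. ]
[ 547.04897698 -104.64831943   85.        ] [np.float64(89.1), np.float64(96.3), np.float64(89.2), np.float64(105.1)]
39.57212093832763
45.25861214113538
t 1.78 p [ 501.4 -141.1  229.4] f [-0.6 -0.7 -0.3] op 0.005
[[-0.754, -0.0, 0.657], [-0.657, 0.001, -0.754], [-0.0, -1.0, -0.001]] xaz -138.92
tool shift [-56.8  79.4   0.4]
```

>>> move_arm([
  {"x": -20, "y": 15, "z": 0.5, "roll": 0},
  {"x": -40, "y": 35, "z": 1, "roll": 0},
  {"x": -59, "y": 60, "z": 1.5, "roll": 0},
  {"x": -59, "y": 85, "z": 1.5, "roll": 0},
  {"x": -59, "y": 105, "z": 1.5, "roll": 0},
  {"x": -59, "y": 110, "z": 1.5, "roll": 0},
  {"x": -59, "y": 110, "z": 1.5, "roll": 0},
  {"x": -59, "y": 110, "z": 1.5, "roll": 0},
])

```text
t: 2.45
tcp_pos: [546.8, -107.6, 120.2]
eef_rot: [-0.246, 0.246, -0.663, 0.663]
ft_force: [0.4, -0.6, 1.0]
opening: 0.005
```

```bash
python3 go.py 547 -103.3 107; python3 - <<'E'
from workcell import r
import cv2
a=r.read_camera('scene')[150:250,245:405,::-1]
cv2.imwrite('pics/s2.png',cv2.resize(a,None,fx=5,fy=5,interpolation=cv2.INTER_CUBIC))
E
```

```text
t 2.45 p [ 546.8 -107.6  120.2] f [ 0.4 -0.6  1. ] op 0.005
[[-0.758, 0.001, 0.652], [-0.652, -0.001, -0.758], [0.0, -1.0, 0.001]] xaz -139.33
tool shift [-3.  13.2 -3.2]
```

View pics/s2.png

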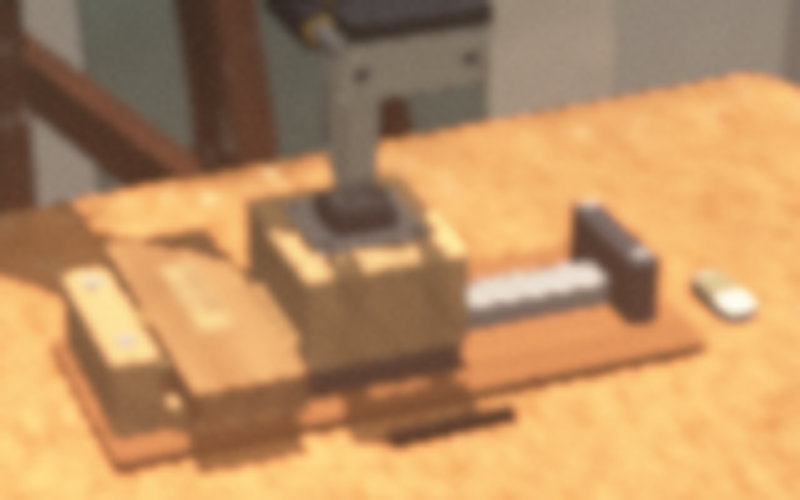

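>>> move_arm([
  {"x": -2, "y": 3, "z": -2, "roll": 0},
  {"x": -2, "y": 6, "z": -2, "roll": 0},
  {"x": -2, "y": 9, "z": -2, "roll": 0},
  {"x": -2, "y": 11, "z": -2, "roll": 0},
  {"x": -2, "y": 13, "z": -2, "roll": 0},
  {"x": -2, "y": 15, "z": -2, "roll": 0},
  {"x": -2, "y": 17, "z": -2, "roll": 0},
  {"x": -2, "y": 19, "z": -2, "roll": 0},
  {"x": -2, "y": 20, "z": -2, "roll": 0},
])

```text
t: 3.25
tcp_pos: [546.9, -103.3, 99.6]
eef_rot: [-0.246, 0.246, -0.663, 0.663]
ft_force: [-1.1, -0.2, 3.4]
opening: 0.006
```

```bash
python3 go.py 547 -103.3 98
```

```text
t 3.25 p [ 546.9 -103.3   99.6] f [-1.1 -0.2  3.4] op 0.006
[[-0.757, 0.0, 0.653], [-0.653, 0.0, -0.757], [-0.0, -1.0, 0.0]] xaz -139.21
tool shift [-0.   1.6  0. ]
```

3.4 N: the key is travelling. Continue to the hard stop.

>>> move_arm([
  {"x": 0, "y": 1, "z": 0, "roll": 0},
  {"x": 0, "y": 2, "z": 0, "roll": 0},
  {"x": 0, "y": 3, "z": 0, "roll": 0},
  {"x": 0, "y": 3, "z": 0, "roll": 0},
])

```text
t: 3.58
tcp_pos: [547.1, -103.3, 98.2]
eef_rot: [-0.247, 0.246, -0.663, 0.663]
ft_force: [-2.9, 0.8, 12.0]
opening: 0.005
```

```bash
python3 go.py 547 -103.3 98
```

```text
t 3.58 p [ 547.1 -103.3   98.2] f [-2.9  0.8 12. ] op 0.005
[[-0.757, 0.001, 0.653], [-0.653, -0.0, -0.757], [-0.0, -1.0, 0.001]] xaz -139.22
tool shift [ 0.1  0.2 -0.1]
```

>>> move_arm([
  {"x": 0, "y": -8, "z": 0, "roll": 0},
  {"x": 0, "y": -20, "z": 0, "roll": 0},
  {"x": 10, "y": -30, "z": 0, "roll": 0},
  {"x": 35, "y": -30, "z": 0, "roll": 0},
  {"x": 60, "y": -30, "z": 0, "roll": 0},
  {"x": 75, "y": -25, "z": 0, "roll": 0},
  {"x": 75, "y": -5, "z": 0, "roll": 0},
  {"x": 75, "y": 10, "z": 0, "roll": 0},
  {"x": 75, "y": 10, "z": 0, "roll": 0},
  {"x": 75, "y": 10, "z": 0, "roll": 0},
])

```text
t: 4.42
tcp_pos: [489.4, -152.6, 86.4]
eef_rot: [0.246, -0.247, 0.663, -0.663]
ft_force: [0.2, 1.4, 0.4]
opening: 0.007
```

```bash
python3 go.py 547 -103.3 73;  python3 - <<'E'
from workcell import r
import cv2
a=r.read_camera('scene')[150:250,245:405,::-1]
cv2.imwrite('pics/s3.png',cv2.resize(a,None,fx=5,fy=5,interpolation=cv2.INTER_CUBIC))
E
```

```text
t 4.42 p [ 489.4 -152.6   86.4] f [0.2 1.4 0.4] op 0.007
[[-0.757, -0.002, 0.653], [-0.653, 0.0, -0.757], [0.001, -1.0, -0.001]] xaz -139.24
tool shift [-75.8  13.3   0.3]
```

View pics/s3.png

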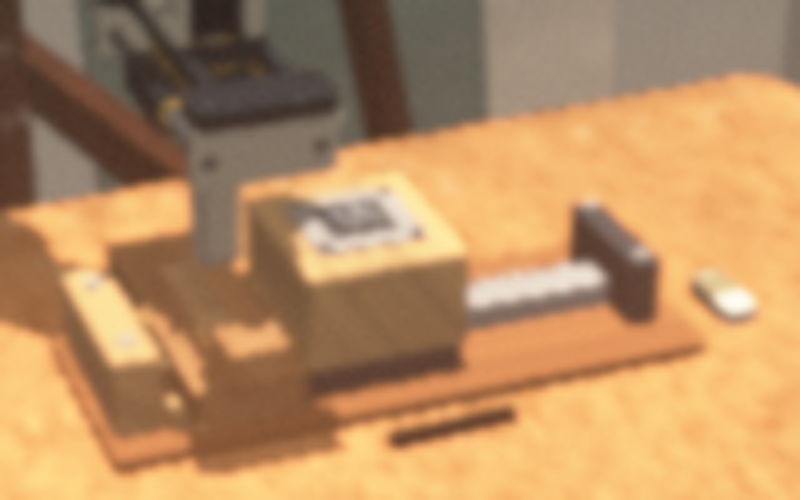

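>>> move_arm([
  {"x": 0, "y": 6, "z": 0, "roll": 0},
  {"x": 0, "y": 12, "z": 0, "roll": 0},
  {"x": 0, "y": 13, "z": 0, "roll": 0},
  {"x": -5, "y": 13, "z": 0, "roll": 0},
  {"x": -10, "y": 13, "z": 0, "roll": 0},
  {"x": -15, "y": 13, "z": 0, "roll": 0},
  {"x": -19, "y": 13, "z": 0, "roll": 0},
  {"x": -22, "y": 13, "z": 0, "roll": 0},
  {"x": -25, "y": 13, "z": 0, "roll": 0},
  {"x": -28, "y": 13, "z": 0, "roll": 0},
])

```text
t: 5.3
tcp_pos: [510.3, -134.8, 73.7]
eef_rot: [-0.245, 0.247, -0.663, 0.663]
ft_force: [-2.7, -2.1, 3.6]
opening: 0.006
```

```bash
python3 go.py 547 -103.3 73;  python3 - <<'E'
from workcell import r
import cv2
a=r.read_camera('scene')[150:250,245:405,::-1]
cv2.imwrite('pics/s4.png',cv2.resize(a,None,fx=5,fy=5,interpolation=cv2.INTER_CUBIC))
E
```

```text
t 5.3 p [ 510.3 -134.8   73.7] f [-2.7 -2.1  3.6] op 0.006
[[-0.758, -0.002, 0.653], [-0.653, -0.001, -0.758], [0.002, -1.0, -0.001]] xaz -139.26
tool shift [-48.3   0.6   0.1]
```

View pics/s4.png

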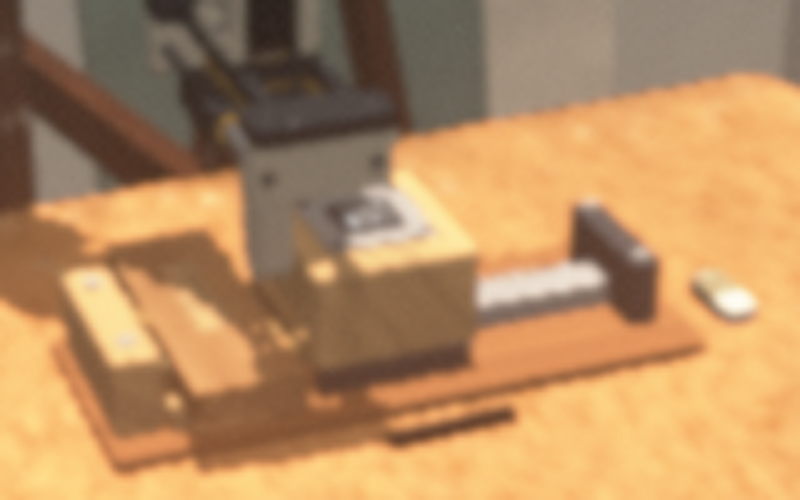

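>>> move_arm([
  {"x": -6, "y": 0, "z": 0, "roll": 0},
  {"x": -13, "y": 0, "z": 0, "roll": 0},
  {"x": -20, "y": 0, "z": 0, "roll": 0},
  {"x": -27, "y": 0, "z": 0, "roll": 0},
  {"x": -34, "y": 0, "z": 0, "roll": 0},
  {"x": -41, "y": 0, "z": 0, "roll": 0},
  {"x": -48, "y": 0, "z": 0, "roll": 0},
  {"x": -55, "y": 0, "z": 0, "roll": 0},
  {"x": -62, "y": 0, "z": 0, "roll": 0},
  {"x": -69, "y": 0, "z": 0, "roll": 0},
])

```text
t: 6.18
tcp_pos: [563.9, -88.2, 73.6]
eef_rot: [0.246, -0.247, 0.663, -0.663]
ft_force: [-3.0, -3.3, 1.3]
opening: 0.006
```

```bash
python3 go.py 547 -103.3 73;  python3 - <<'E'
from workcell import r
import cv2
a=r.read_camera('scene')[150:250,245:405,::-1]
cv2.imwrite('pics/s5.png',cv2.resize(a,None,fx=5,fy=5,interpolation=cv2.INTER_CUBIC))
E
```

```text
t 6.18 p [563.9 -88.2  73.6] f [-3.  -3.3  1.3] op 0.006
[[-0.757, -0.001, 0.653], [-0.653, 0.0, -0.757], [0.0, -1.0, -0.001]] xaz -139.2
tool shift [22.6  0.6  0.4]
```

View pics/s5.png

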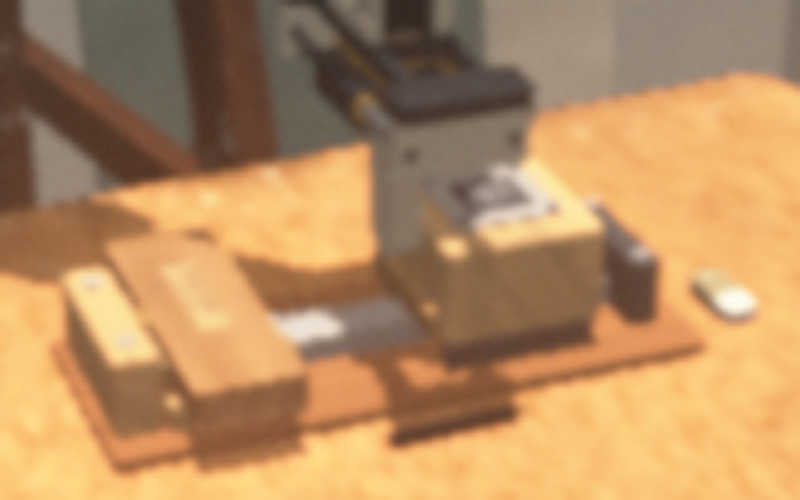

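>>> move_arm([
  {"x": -5, "y": 0, "z": 0, "roll": 0},
  {"x": -10, "y": 0, "z": 0, "roll": 0},
  {"x": -14, "y": 0, "z": 0, "roll": 0},
  {"x": -17, "y": 0, "z": 0, "roll": 0},
  {"x": -20, "y": 0, "z": 0, "roll": 0},
  {"x": -22, "y": 0, "z": 0, "roll": 0},
  {"x": -24, "y": 0, "z": 0, "roll": 0},
])

```text
t: 6.82
tcp_pos: [580.6, -73.7, 73.6]
eef_rot: [0.245, -0.248, 0.663, -0.663]
ft_force: [-5.7, -3.9, 4.6]
opening: 0.003
```

```bash
python3 go.py 547 -103.3 73
```

```text
t 6.82 p [580.6 -73.7  73.6] f [-5.7 -3.9  4.6] op 0.003
[[-0.757, -0.003, 0.653], [-0.653, -0.001, -0.757], [0.003, -1.0, -0.001]] xaz -139.21
tool shift [44.7  0.7  0.5]
```

>>> move_arm([
  {"x": -1, "y": 0, "z": 0, "roll": 0},
  {"x": -2, "y": 0, "z": 0, "roll": 0},
  {"x": -3, "y": 0, "z": 0, "roll": 0},
  {"x": -3, "y": 0, "z": 0, "roll": 0},
])

```text
t: 7.15
tcp_pos: [580.6, -73.7, 73.6]
eef_rot: [-0.243, 0.249, -0.663, 0.663]
ft_force: [-7.7, -4.0, 6.4]
opening: 0.002
```

```bash
python3 go.py 547 -103.3 73
```

```text
t 7.15 p [580.6 -73.7  73.6] f [-7.7 -4.   6.4] op 0.002
[[-0.758, -0.008, 0.652], [-0.652, -0.003, -0.758], [0.008, -1.0, -0.003]] xaz -139.3
tool shift [44.7  1.   0.5]
```

```bash
python3 - <<'E'
from workcell import r
import cv2
a=r.read_camera('scene')[170:240,305:405,::-1]
cv2.imwrite('pics/s6.png',cv2.resize(a,None,fx=8,fy=8,interpolation=cv2.INTER_CUBIC))
a=r.read_camera('side')[160:240,255:365,::-1]
cv2.imwrite('pics/d6.png',cv2.resize(a,None,fx=7,fy=7,interpolation=cv2.INTER_CUBIC))
E
```

```text
(no output)
```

View pics/s6.png

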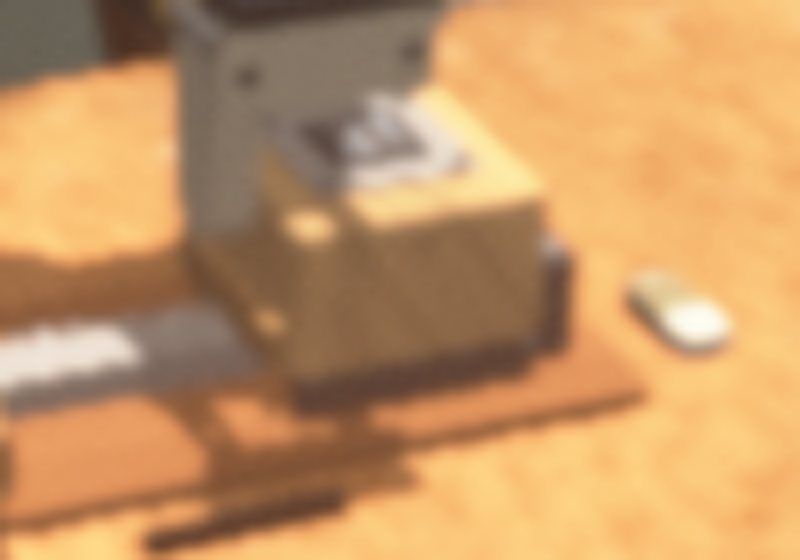

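View pics/d6.png

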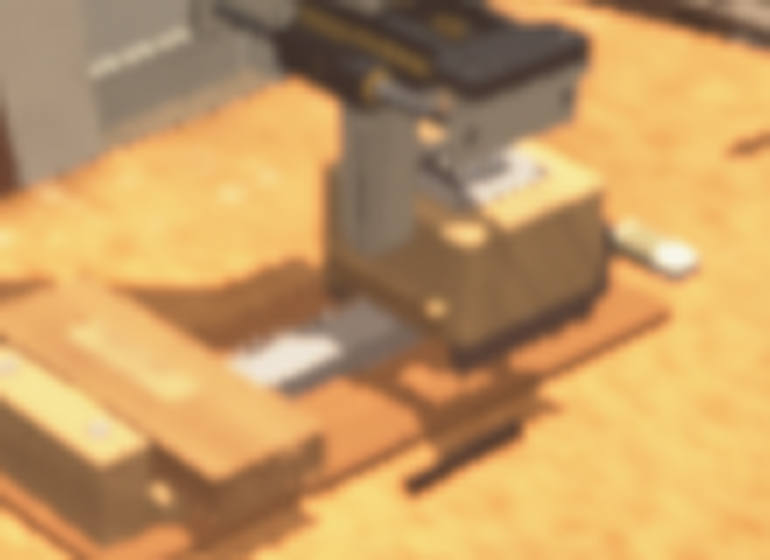

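>>> move_arm([
  {"x": -2, "y": 0, "z": 0, "roll": 0},
  {"x": -4, "y": 0, "z": 0, "roll": 0},
  {"x": -5, "y": 0, "z": 0, "roll": 0},
  {"x": -5, "y": 0, "z": 0, "roll": 0},
])

```text
t: 7.58
tcp_pos: [580.6, -73.7, 73.6]
eef_rot: [-0.239, 0.251, -0.663, 0.664]
ft_force: [-14.6, -7.8, 12.6]
opening: 0.003
```

```bash
python3 go.py 547 -103.3 73
```

```text
t 7.58 p [580.6 -73.7  73.6] f [-14.6  -7.8  12.6] op 0.003
[[-0.759, -0.016, 0.651], [-0.651, -0.007, -0.759], [0.017, -1.0, -0.005]] xaz -139.41
tool shift [44.8  1.4  0.7]
```

>>> move_arm([
  {"x": 6, "y": 0, "z": 0, "roll": 0},
  {"x": 15, "y": 0, "z": 0, "roll": 0},
  {"x": 25, "y": 0, "z": 0, "roll": 0},
  {"x": 30, "y": -20, "z": 0, "roll": 0},
  {"x": 30, "y": -50, "z": 0, "roll": 0},
  {"x": 30, "y": -85, "z": 0, "roll": 0},
  {"x": 50, "y": -120, "z": 0, "roll": 0},
  {"x": 80, "y": -150, "z": 0, "roll": 0},
  {"x": 80, "y": -150, "z": 0, "roll": 0},
  {"x": 80, "y": -150, "z": 0, "roll": 0},
])

```text
t: 8.42
tcp_pos: [528.3, -121.9, 226.0]
eef_rot: [-0.247, 0.243, -0.662, 0.664]
ft_force: [0.6, 0.0, -0.4]
opening: 0.005
```

```bash
python3 go.py; python3 - <<'E'
from workcell import r
import cv2,pickle
a=r.read_camera('scene')[160:260,245:405,::-1]
cv2.imwrite('pics/s7.png',cv2.resize(a,None,fx=5,fy=5,interpolation=cv2.INTER_CUBIC))
c=r.get_calibration('wrist');pickle.dump(c,open('w7.pkl','wb'))
cv2.imwrite('pics/w7.png',r.read_camera('wrist')[:,:,::-1])
E
```

```text
t 8.42 p [ 528.3 -121.9  226. ] f [ 0.6  0.  -0.4] op 0.005
[[-0.759, 0.007, 0.651], [-0.651, -0.001, -0.759], [-0.004, -1.0, 0.005]] xaz -139.39
```

View pics/s7.png

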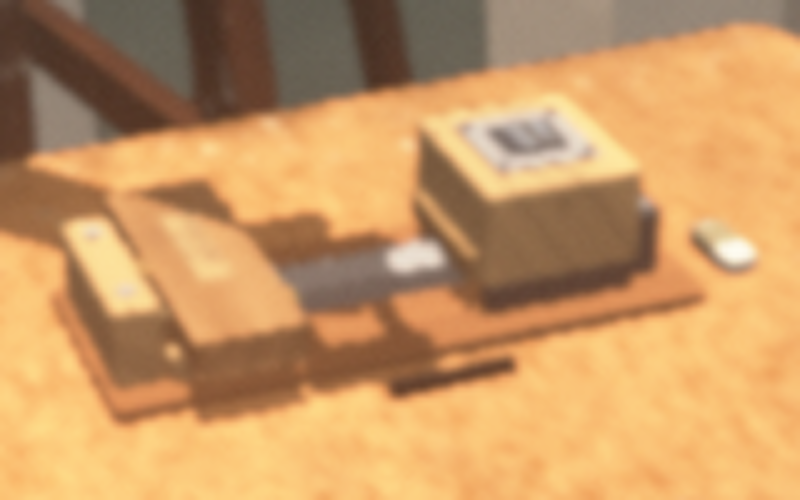

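View pics/w7.png

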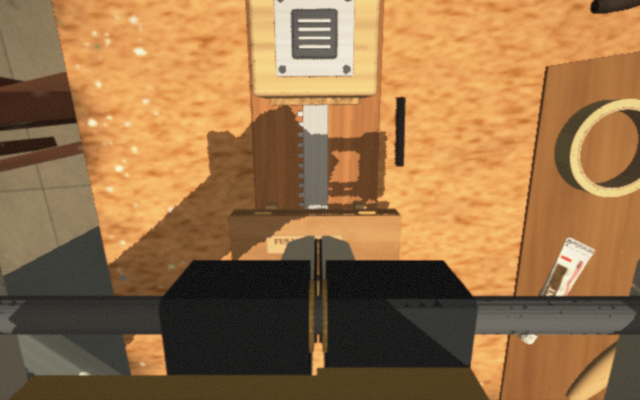

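```bash
python3 - <<'E'
import pickle,numpy as np
def un(c,u,v,z):
    T=c['T'];d=T[:3,:3]@np.linalg.solve(c['intrinsics'],[u,v,1]);return T[:3,3]+d*(z-T[2,3])/d[2]
a=pickle.load(open('w2.pkl','rb'));b=pickle.load(open('w7.pkl','rb'))
k0=un(a,321.5,124,96);k1=un(b,314.5,33.5,87);f0=un(a,324,179,85);f1=un(b,315,96,85)
u=np.array([.757,.653,0])
print(k1,(k1-k0)@u,(f1-f0)@u)
for n,c,p in [('w2',a,(319,181)),('w7',b,(315,213))]: print('case edge',un(c,*p,51)@u)
for n,c,p in [('w2',a,(406,101)),('w7',b,(400,131))]: print('charcoal',un(c,*p,8))
print('case left/right', un(a,233,181,51),un(b,231,213,51))
E
```

```text
[620.85669629 -38.34782047  87.        ] 97.45403540441846 98.5476834803031
case edge 292.7628952582512
case edge 293.60528494289207
charcoal [ 618.92947048 -154.66514434    8.        ]
charcoal [ 619.13146978 -154.09803797    8.        ]
case left/right [451.24325336 -75.94645534  51.        ] [453.73792142 -76.22052981  51.        ]
```

```bash
python3 -c "
from workcell import r
print(r.sign_off())"
```

```text
the job is handed in; nothing more can be done
None
```

The release key is fully down and the jaw stands against the end stop. I handed the job in at about 8.5 s, with the arm lifted clear and no force on the tool.

- **Key:** I pressed it with the shut fingertips. The force was about 3.4 N while it travelled, rising to 12 N at the hard stop. The fingertips were then at 87 mm, the height given for the key fully down.
- **Jaw:** I then pushed its face along the bar with the fingers above the case. It slid at 3 to 5 N and stalled at the stop. A final push of about 16 N in the horizontal plane (about 21 N in total) moved it no further.
- **Travel check:** The wrist camera, before and after, gives 97.5 mm from the key and 98.5 mm from the jaw's face. That is slightly short of 100 mm, but within the camera's 2 mm accuracy and the 0 to 2 mm starting play. The stall and the pictures agree that it is at the stop.
- **Other things:** The case edge moved less than 1 mm along the bar and the charcoal less than 1 mm. One case corner read about 2.5 mm different, which is near measurement error. The eraser looked unmoved in the scene picture. I did not measure the tape roll, tube or scraper, but the arm stayed well above them.

One move call was refused as invalid because its rows had no roll value; nothing moved.

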